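# Close a sensor case on the pedal press

### The arm

A 6-joint arm with a two-finger parallel gripper is mounted at the origin on the work surface. World frame = base frame: x ahead of the robot, y to its left, z up, the work surface at z = 0. Lengths are in m, angles in rad, forces in N, time in s.
With the tool pointing down it reaches from about 0.275 to 0.825 m from the base axis. Payload 5.2 kg.
Tool frame: the origin (TCP) lies midway between the tips of the shut fingers; the grasp point (between the pads) lies 19 mm behind it; z points along the fingers, y is the line along which they close (so a half turn about z gives the same grasp; the last joint's range is limited). The gripper opens to 93 mm and grips with 3 to 60 N. Pads are 15 mm wide; open, the fingers measure 128 mm over their backs; the gripper's body (75 mm by 188 mm) begins 65 mm behind the grasp point.
Start: joints at [-1.37, 0.259, 1.535, -0, 1.348, -0.203], TCP at [0.216, -0.506, 0.219] pointing down, gripper open.
Joint ranges: [-3.14, 3.14], [-0.91, 2.08], [0.19, 2.58], [-1.22, 4.36], [0.22, 2.71], [-3.12, 3.12]. Speed limits (rad/s): [2.57, 2.57, 3.14, 3.14, 3.14, 3.14].

### API

Orientations are given as [roll, pitch, yaw] about the fixed x, y, z axes, in that order (R = Rz(yaw) Ry(pitch) Rx(roll)).
In Python, from station import readout, imaging, env gives the robot as it stands.
- The arm moves only by the shell command python3 -m handwheel 'ROWS' [FORCE]. ROWS is JSON, a list of rows, each an object with "linear": the shift along the tool's x, y, z in units of 0.4 m (1.0 is 0.4 m), a list of three; "turn": the turn about the tool's z in units of pi/2 rad (1.0 is pi/2 rad); "hand": the opening, from 0 (shut) to 1 (fully open). A call has 1 to 12 rows; each row is the pose to reach, as a shift and turn from the pose commanded when the call began, along the tool's axes at that moment; what a row does not reach only later rows make up. A row lasts 1/8 s, in which the tool goes at most 62.5 mm and 10.7 degrees, less where a joint would pass 70% of its speed; a pose out of reach is approached as far as the arm can. A call with a number of a shift or a turn outside -1 to 1 is refused whole. A call with a gripper value outside its range is refused whole. The fingers move at their own pace and stop on an object; FORCE is the grip in N (left out, the last holds). Time passes only in rows, so rows that repeat a pose let the fingers close. It gives the time, the measured TCP pose, the force, the opening and the grip force at its end, in the units of the state.
- readout.get_obs(): the state, without advancing time (a new reading comes with each control period).
- imaging.get_image(name): name is "scene" or "top"; returns a dict with "img" (384x512x3 uint8, red, green, blue), "fx", "fy", "cx", "cy" (pixels), "D" ([k1, k2, p1, p2, k3] as OpenCV has them; the pictures are not rectified), "R" (3x3) and "t" (3): a world point X has camera coordinates R X + t. Camera axes: x right, y down, z forward; pixel columns grow to the right and rows downward; lengths in m; the calibration is good to about 2 mm. A picture is of the moment at which its call begins. There is no depth.
- env.close_job(): hands the job in; it is judged then, once.
The state is a dict: "time_s": time; "qpos": joint angles; "qd": joint speeds; "tau": joint torques, N m; "tcp_pos": TCP position; "ee_rot": TCP orientation; "force": force on the tool from outside, world axes, zero at the start; "wrist_torque": the same for the moment, N m; "grip_width": opening from 0.0 (shut) to 1.0 (fully open); "grasp_force": force on a finger pad.
Only numpy, scipy, OpenCV 4.12 (cv2) and the standard library are available. Lean on these libraries where they do the work, as an engineer would, in place of code of your own. Each camera call takes 0.05 s, during which the arm holds its last target. There are 200 camera calls.

### The job

Take the small aluminium case out of the blue bin and lay it flat in the nest of the pedal press, its black cap towards the plunger. Let go and push the red pedal right down to its stop, so that the press drives the cap home on the case. Let the pedal come back up, then put the closed case flat and right way up in the empty half of the grey tray; leave the finished case there and the other things on the bench where they are.

Things in the scene. Friction and masses are not known exactly. Their poses are not given: they have to be found in the camera images.
- case: the work: silver aluminium case, 66 mm long (x), 36 wide (y), 30 high (z), about 0.12 kg with its black cap, lying flat (z up) in a cell of the blue bin; origin: centre of the underside of the aluminium part. The cap (flange 36 x 30 x 8 mm) is at the +x end on an orange plug, only started: 5 mm of orange shows, so it is 79 mm long in all, 74 with the cap home. The -x end is a flat grey panel.
- cap (a joint): travel of the end cap along the case: 0 = as started, 5 mm proud; 0.005 m = fully home against the aluminium. It is a tight fit: it moves only under about 10 N along the case and stays where it is pushed.
- cap_face (a point): centre of the outer face of the black cap (46 mm from the case's origin along its +x when proud, 41 mm when home; 15 mm above its underside)
- bin: blue bin fixed to the bench, 140 mm (x) by 265 mm (y); two cells, each 134 x 128 mm inside, with centres at y = -66 and +66 mm; walls 3 mm thick, 55 mm high, front wall (-x) 28 mm; floor 4 mm thick; origin under its centre. One cell holds the case, the other a black cable gland.
- press: pedal press fixed to the bench: grey base plate 130 (x) by 310 mm (y), 12 thick; origin on the bench, x and y as in the press; +y is the way the plunger pushes, from pedal (-y end) to nest. Two cheeks at y = -25 mm, 94 high, carry the pedal; a guide block at y = 4 to 30 mm, 62 high, the plunger; an end stop, 64 high, has its face at y = 129 mm.
- press_nest (a point): top of the nest's bed, where the middle of the case's underside goes: x 0, y 93, z 27 mm in the press, axes parallel. The case lies along the press's y, cap towards -y (the plunger); play 3 mm each way along y, 2 mm across. The bed is 30 mm wide and 15 mm above the base plate; guides (flared lips up to 16 mm above the bed) stand only at its ends: 40 mm of the case's middle is free for fingers.
- pedal (a joint): angle of the red pedal: 0 = up, 0.30 rad = at its stop. A spring returns it. Pressed on the middle of its tread it takes about 4 N at first, 13 N at the stop with a cap to push. The plunger advances 38 mm per rad: it meets the cap at about 0.1 to 0.2 rad, pushes the case against the end stop and has the cap home at 0.30.
- pedal_tread (a point): middle of the top of the red pedal's ribbed black tread (82 mm along the press's x, 66 mm across). The hinge line, parallel to the press's x, is 105 mm from here towards the nest, 80 mm above the bench. At rest this point is 109 mm above the bench and the tread slopes up 0.15 rad away from the hinge; at the stop it slopes down 0.15 rad and the point is 31 mm lower, 4 mm farther from the nest.
- tray: grey open tray fixed to the bench, 220 mm (x) by 150 mm (y), walls 26 mm high and 4 mm thick, floor 4 mm thick; origin under its centre. Its -x half is empty, in the +x half lies a finished case.
- done_case: a finished case like the work, cap home (74 mm long), lying flat across the +x half of the tray; origin under the middle of its 66 mm aluminium part, cap at +x; leave it there
- gland: black plastic cable gland, 28 mm across, 32 mm high, standing in the bin's other cell; not needed
- nut: steel ring nut, 26 mm across, 12 mm high, on the bench beyond the press; not needed
- screwdriver: screwdriver with an orange handle, 190 mm, on the bench to the right of the press; not needed
- spool: solder spool, 56 mm across, 48 mm high, behind; not needed
- flux: small white bottle with a red cap, 36 mm across, 90 mm high, behind; not needed

How it is judged:
By the outcome, as a careful person would: the job done as asked, in the order asked, and still so for the second after the job is handed in, with the robot touching nothing.
It also fails if it takes over 67 s, if anything falls off the work surface, if the arm or the gripper's body presses on something with over 40 N, if the wrist force passes 120 N, or if a joint passes its speed limit or range.

## Working session

There is one attempt and no reset: what is moved stays moved. The work goes in short steps, Python scripts to look and compute and a shell command to move; the robot and the scene stay as the last step left them, time stands still between calls to the robot, and variables do not carry over. Pictures are saved under pics/ and viewed, at most 10 in all, crops included, and the job is handed in when it is done.

```bash
mkdir -p pics; ls
python3 - <<'E'
from station import readout, imaging
import cv2
o=readout.get_obs(); print(o)
for n in("scene","top"):
    d=imaging.get_image(n); cv2.imwrite(f"pics/{n}0.png",cv2.cvtColor(d["img"],cv2.COLOR_RGB2BGR))
    print({k:v for k,v in d.items() if k!="img"})
E
```

```text
pics
{'time_s': 0.0, 'qpos': array([-1.36975714e+00,  2.59295273e-01,  1.53605930e+00,  1.19278223e-05,
        1.34798722e+00, -2.02798375e-01]), 'qd': array([ 0.00078894, -0.00156378, -0.00064882, -0.00201647, -0.00207798,
       -0.001066  ]), 'tau': array([-9.93079811e-04, -4.37309861e+01, -2.84001642e+01,  7.18511199e-02,
        4.15838195e-02, -1.03250368e-04]), 'tcp_pos': array([ 0.21604052, -0.50521444,  0.21785293]), 'ee_rot': array([-3.13988170e+00, -3.63686903e-04,  4.03834609e-01]), 'force': array([-0.34789726, -0.05642857, -0.10900342]), 'wrist_torque': array([-0.03860871,  0.02139169, -0.0377817 ]), 'grasp_force': 0.0, 'grip_width': 1.0002664286558838}
{'fx': 442.88767063444686, 'fy': 442.88767063444686, 'cx': 262.29256930393245, 'cy': 192.13766125134828, 'D': array([-0.05139303,  0.        ,  0.        ,  0.        ,  0.        ]), 'R': array([[ 0.0340006 ,  0.99939566,  0.00723054],
       [ 0.77095691, -0.02162369, -0.63652012],
       [-0.63597909,  0.0272165 , -0.7712262 ]]), 't': array([ 0.08517222, -0.4052603 ,  1.60339235])}
{'fx': 424.822351604903, 'fy': 424.822351604903, 'cx': 259.7541505218554, 'cy': 198.98347138792988, 'D': array([-0.16117655,  0.        ,  0.        ,  0.        ,  0.        ]), 'R': array([[-0.02805948, -0.99954084, -0.01143569],
       [-0.99565769,  0.02896265, -0.08846988],
       [ 0.08876047,  0.00890361, -0.99601321]]), 't': array([-0.0802917 ,  0.58440526,  1.40312492])}
```

View pics/scene0.png

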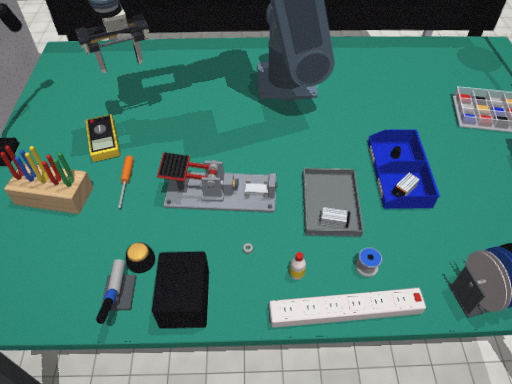

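View pics/top0.png

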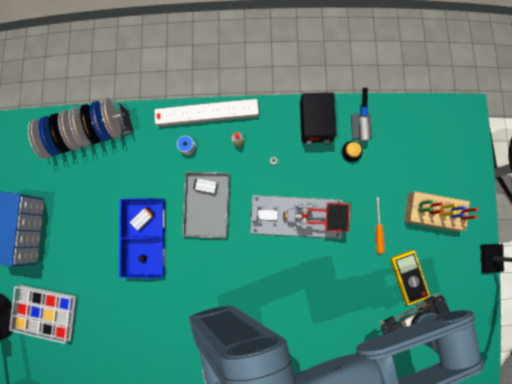

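Scene view: bin at right (370-437,130-208), tray (302-362,168-236), press (163-277,150-212). In the top view they are at (120-165,198-278), (183-230,172-240) and (250-350,195-240). The case is at top (141,218).

Run:
```python
import cv2
a=cv2.imread("pics/top0.png")[165:285,110:360]; cv2.imwrite("pics/topc.png",cv2.resize(a,(800,384),interpolation=cv2.INTER_CUBIC))
a=cv2.imread("pics/scene0.png")[125:245,155:445]; cv2.imwrite("pics/scenec.png",cv2.resize(a,(797,330),interpolation=cv2.INTER_CUBIC))
```

```text
(no output)
```

View pics/topc.png

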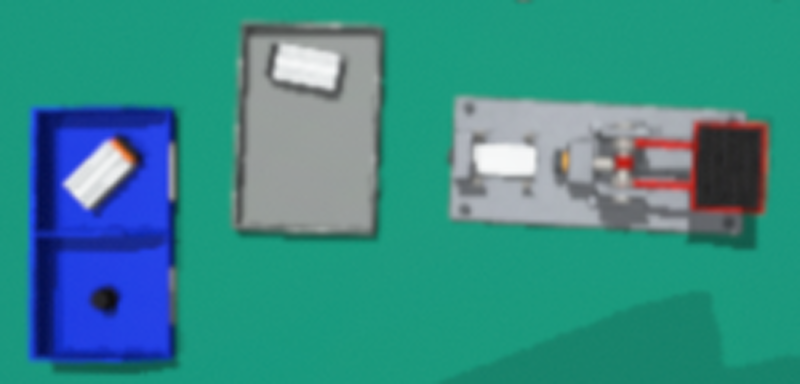

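View pics/scenec.png

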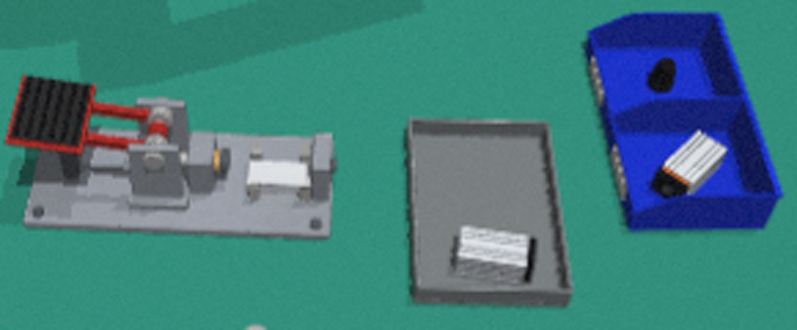

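The crops show the case with its cap towards the upper right (top crop silver corners ~(62,183),(88,210),(133,165),(108,138)). The nest's white bed is at (474-537,141-178), the plate corners at (455,97),(745,112),(740,235),(450,218), and the tread at (693-768,122-212). Next I'll make metric measurements.

```bash
cat > h.py <<'E'
import cv2, numpy as np
from station import readout, imaging
def world(d,uv,z):
    K=np.array([[d["fx"],0,d["cx"]],[0,d["fy"],d["cy"]],[0,0,1]])
    p=cv2.undistortPoints(np.float64(uv).reshape(-1,1,2),K,d["D"]).reshape(-1,2)
    r=np.c_[p,np.ones(len(p))]@d["R"]; c=-d["R"].T@d["t"]
    return c+r*((z-c[2])/r[:,2])[:,None]
def rect(d,z,x0,x1,y0,y1,s):
    "metric view at height z: up=+x, left=+y, s px per m"
    X,Y=np.meshgrid(np.arange(x1,x0,-1/s),np.arange(y1,y0,-1/s),indexing="ij")
    P=np.stack([X,Y,np.full_like(X,z)],-1).reshape(-1,3)
    K=np.array([[d["fx"],0,d["cx"]],[0,d["fy"],d["cy"]],[0,0,1]])
    uv=cv2.projectPoints(P,cv2.Rodrigues(d["R"])[0],d["t"],K,d["D"])[0].reshape(*X.shape,2).astype(np.float32)
    return cv2.remap(d["img"][:,:,::-1],uv,None,cv2.INTER_CUBIC)
def crop(X,s=3.2,o=(110,165)): return (np.float64(X)+.5)/s-.5+np.array(o)
E
python3 - <<'E'
from h import *
np.set_printoptions(precision=4,suppress=True)
T=imaging.get_image("top");S=imaging.get_image("scene")
def t(X,z):return world(T,crop(X),z)[:,:2]
def s(X,z):return world(S,crop(X,797/290,(155,125)),z)[:,:2]
for n,p in(("plate",t([(455,97),(745,112),(740,235),(450,218)],.012)),("bed",t([(474,141),(537,145),(535,178),(474,175)],.027)),
 ("case",t([(62,183),(88,210),(133,165),(108,138)],.034)),("tread",t([(696,124),(766,124),(763,211),(694,209)],.109)),
 ("tray",t([(240,22),(383,26),(378,236),(234,230)],.026)),("bin",t([(30,108),(175,108),(175,359),(30,359)],.05)),
 ("S plate",s([(332,137),(330,237),(25,224)],.012)),("S bed",s([(249,157),(312,160),(312,190),(247,192)],.027)),("S case",s([(690,158),(727,140),(698,186)],.034)),
 ("S tread",s([(22,75),(95,86),(82,150),(8,140)],.109)),("S tray",s([(409,119),(549,122),(571,292),(413,291)],.026))):
  print(n,p.mean(0),np.linalg.norm(p-np.roll(p,-1,0),axis=1),"\n",p.tolist() and p)
a=[rect(T,.034,.64,.78,.27,.41,2600),rect(T,.027,.56,.68,.0,.14,2600)]
h=max(i.shape[0] for i in a)
cv2.imwrite("pics/r1.png",np.hstack([cv2.copyMakeBorder(i,0,h-i.shape[0],0,10,0) for i in a]))
print(h)
E
```

```text
plate [ 0.5205 -0.2195] [0.3092 0.1308 0.3072 0.1283] 
 [[ 0.5975 -0.0703]
 [ 0.5726 -0.3785]
 [ 0.4423 -0.3677]
 [ 0.4695 -0.0617]]
bed [ 0.5286 -0.1213] [0.0661 0.0346 0.0638 0.0356] 
 [[ 0.5492 -0.0894]
 [ 0.5431 -0.1553]
 [ 0.5086 -0.1521]
 [ 0.5136 -0.0884]]
case [0.5248 0.3095] [0.0406 0.0677 0.0398 0.0687] 
 [[0.5162 0.3486]
 [0.487  0.3204]
 [0.5334 0.2711]
 [0.5627 0.298 ]]
tread [ 0.5106 -0.3429] [0.0701 0.0863 0.0687 0.0841] 
 [[ 0.5541 -0.3109]
 [ 0.5521 -0.3809]
 [ 0.466  -0.3741]
 [ 0.4702 -0.3055]]
tray [0.5681 0.0847] [0.153  0.2215 0.1521 0.2208] 
 [[0.6831 0.1562]
 [0.6739 0.0035]
 [0.4526 0.0136]
 [0.4626 0.1655]]
bin [0.4623 0.3014] [0.1569 0.2603 0.1553 0.2634] 
 [[0.5955 0.3782]
 [0.5909 0.2215]
 [0.3306 0.2253]
 [0.3321 0.3806]]
S plate [ 0.5475 -0.1703] [0.1334 0.3061 0.3322] 
 [[ 0.467  -0.0626]
 [ 0.6001 -0.0716]
 [ 0.5753 -0.3767]]
S bed [ 0.5303 -0.1195] [0.0651 0.04   0.0656 0.0467] 
 [[ 0.5057 -0.1509]
 [ 0.5116 -0.0861]
 [ 0.5515 -0.0878]
 [ 0.5523 -0.1534]]
S case [0.5301 0.3193] [0.0512 0.0767 0.0375] 
 [[0.5256 0.3044]
 [0.5018 0.3498]
 [0.5631 0.3036]]
S tread [ 0.5133 -0.3414] [0.0764 0.0845 0.0734 0.0871] 
 [[ 0.4617 -0.3761]
 [ 0.4792 -0.3017]
 [ 0.5635 -0.308 ]
 [ 0.5487 -0.3799]]
S tray [0.5701 0.086 ] [0.1492 0.2191 0.1504 0.2216] 
 [[0.4561 0.0196]
 [0.4643 0.1685]
 [0.6828 0.1531]
 [0.6771 0.0028]]
365
```

```bash
cat >> h.py <<'E'
def go(x,y,z,yaw):
    o=readout.get_obs();p=o["tcp_pos"];a=o["ee_rot"][2]
    d=np.array([x,y,z])-p; c,s=np.cos(a),np.sin(a)
    w=(a-yaw+np.pi)%(2*np.pi)-np.pi
    print("t",round(o["time_s"],2),"linear",np.round([ (c*d[0]+s*d[1])/.4,(s*d[0]-c*d[1])/.4,-d[2]/.4],4),"turn",round(w/(np.pi/2),4),"rows",np.linalg.norm(d)/.0625,abs(w)/.187)
E
python3 - <<'E'
from h import *
T=imaging.get_image("top");S=imaging.get_image("scene")
f=2700
a=[rect(T,.034,.46,.60,.24,.38,f),rect(T,.027,.46,.60,-.2,-.06,f)]
b=[rect(S,.034,.46,.60,.24,.38,f),rect(S,.027,.46,.60,-.2,-.06,f)]
im=np.vstack([np.hstack(a),np.hstack(b)]); im=cv2.resize(im,None,fx=.78,fy=.78); print(im.shape); cv2.imwrite("pics/r2.png",im)
go(.525,.31,.15,2.319)
E
```

```text
(590, 591, 3)
t 0.3 linear [ 1.5113 -1.5715  0.171 ] turn -1.2192 rows 13.996814104032 10.241521055971909
```

View pics/r2.png

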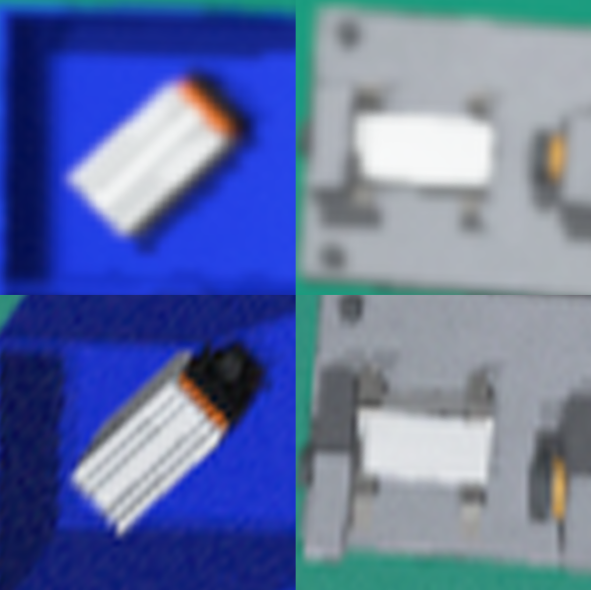

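The rectified view agrees across both cameras. The silver body is centred at (0.524, 0.309) with its axis at −0.815 rad and the cap towards +x/−y. The nest is at about (0.5285, −0.122). Moving to above the bin.

```bash
python3 -m handwheel '[{"linear":[0.75,-0.78,0],"turn":-0.6,"hand":1},{"linear":[0.75,-0.78,0],"turn":-0.6,"hand":1},{"linear":[0.75,-0.78,0],"turn":-0.6,"hand":1},{"linear":[0.75,-0.78,0],"turn":-0.6,"hand":1},{"linear":[0.75,-0.78,0],"turn":-0.6,"hand":0.85},{"linear":[0.75,-0.78,0],"turn":-0.6,"hand":0.75},{"linear":[0.75,-0.78,0],"turn":-0.6,"hand":0.75},{"linear":[0.75,-0.78,0],"turn":-0.6,"hand":0.75}]' 25
python3 -c "
from h import *
go(.524,.309,.13,2.327)"
```

```text
time_s: 1.3
tcp_pos: [0.37, -0.0971, 0.2188]
ee_rot: [3.141, -0.001, 1.354]
force: [-0.3, -0.0, -0.2]
grip_width: 0.753
grasp_force: 0.0
t 1.3 linear [1.0742 0.1576 0.2221] turn -0.6194 rows 7.092395566366635 5.202909271987583
```

```bash
python3 -m handwheel '[{"linear":[1,0.15,0],"turn":-0.619,"hand":0.75},{"linear":[1,0.15,0],"turn":-0.619,"hand":0.75},{"linear":[1,0.15,0],"turn":-0.619,"hand":0.75},{"linear":[1,0.15,0],"turn":-0.619,"hand":0.75},{"linear":[1,0.15,0],"turn":-0.619,"hand":0.75},{"linear":[1,0.155,0.2],"turn":-0.619,"hand":0.75},{"linear":[1,0.155,0.2],"turn":-0.619,"hand":0.75},{"linear":[1,0.155,0.2],"turn":-0.619,"hand":0.75},{"linear":[1,0.155,0.2],"turn":-0.619,"hand":0.75}]'
python3 -c "
from h import *
go(.524,.309,.011,2.327)"
```

```text
time_s: 2.42
tcp_pos: [0.5194, 0.2738, 0.1388]
ee_rot: [-3.141, 0.0, 2.318]
force: [0.3, -0.1, 0.8]
grip_width: 0.748
grasp_force: 0.0
t 2.42 linear [0.0569 0.0682 0.3195] turn -0.0058 rows 2.1222255279543254 0.04834772377893813
```

```bash
python3 -m handwheel '[{"linear":[0.057,0.068,0],"turn":-0.006,"hand":0.75},{"linear":[0.057,0.068,0.15],"turn":-0.006,"hand":0.75},{"linear":[0.057,0.068,0.25],"turn":-0.006,"hand":0.75},{"linear":[0.057,0.068,0.3],"turn":-0.006,"hand":0.75},{"linear":[0.057,0.068,0.32],"turn":-0.006,"hand":0.75},{"linear":[0.057,0.068,0.32],"turn":-0.006,"hand":0.75},{"linear":[0.057,0.068,0.32],"turn":-0.006,"hand":0.3},{"linear":[0.057,0.068,0.32],"turn":-0.006,"hand":0.3},{"linear":[0.057,0.068,0.32],"turn":-0.006,"hand":0.3},{"linear":[0.057,0.068,0.32],"turn":-0.006,"hand":0.3},{"linear":[0.057,0.068,0.32],"turn":-0.006,"hand":0.3}]' 25
python3 -c "
from h import *
print(readout.get_obs()['force'])
go(.5285,-.122,.16,1.488)"
```

```text
time_s: 3.8
tcp_pos: [0.5234, 0.3105, 0.0109]
ee_rot: [3.141, 0.0, 2.328]
force: [0.1, -0.1, 2.4]
grip_width: 0.382
grasp_force: 25.0
[ 0.05992397 -0.07266384  2.40458208]
t 3.8 linear [-0.7944 -0.7336 -0.3727] turn 0.5349 rows 7.319978926537885 4.493315635387371
```

Gripped (35.5 mm). Lifting, then moving over the nest.

```bash
python3 -m handwheel '[{"linear":[0,0,-0.15],"turn":0,"hand":0.3},{"linear":[0,0,-0.3],"turn":0,"hand":0.3},{"linear":[0,0,-0.4],"turn":0.03,"hand":0.3},{"linear":[-0.795,-0.733,-0.4],"turn":0.535,"hand":0.3},{"linear":[-0.795,-0.733,-0.4],"turn":0.535,"hand":0.3},{"linear":[-0.795,-0.733,-0.4],"turn":0.535,"hand":0.3},{"linear":[-0.795,-0.733,-0.4],"turn":0.535,"hand":0.3},{"linear":[-0.795,-0.733,-0.4],"turn":0.535,"hand":0.3},{"linear":[-0.795,-0.733,-0.4],"turn":0.535,"hand":0.3},{"linear":[-0.795,-0.733,-0.4],"turn":0.535,"hand":0.3},{"linear":[-0.795,-0.733,-0.3],"turn":0.535,"hand":0.3},{"linear":[-0.795,-0.733,-0.3],"turn":0.535,"hand":0.3}]'
python3 - <<'E'
from h import *
go(.5285,-.122,.034,1.488)
S=imaging.get_image("scene")
im=cv2.resize(S["img"][100:230,150:300,::-1],None,fx=4,fy=4,interpolation=cv2.INTER_CUBIC); cv2.imwrite("pics/s3.png",im)
E
```

```text
time_s: 5.3
tcp_pos: [0.5259, -0.1217, 0.1277]
ee_rot: [-3.134, -0.003, 1.486]
force: [0.4, 0.4, -1.0]
grip_width: 0.382
grasp_force: 25.0
t 5.3 linear [-2.000e-04  6.500e-03  2.342e-01] turn -0.0013 rows 1.4994878895900976 0.011298020729901504
```

View pics/s3.png

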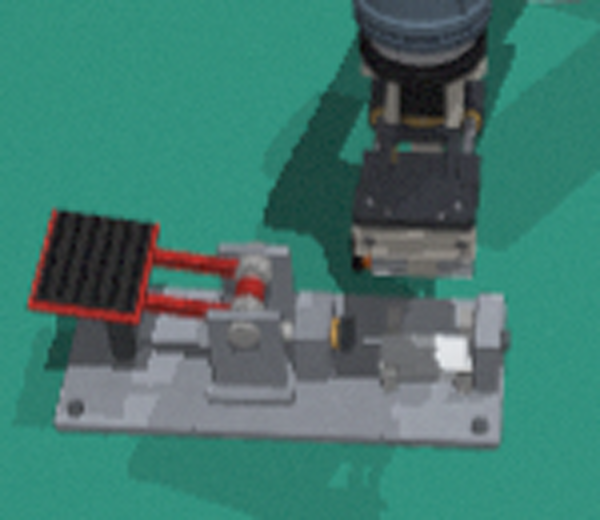

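The case is in hand over the nest, with a black/orange cap end at crop (360,262) towards the plunger and the grey end near (472,270). I'll check the offset along the axis numerically.

Run:
```python
from h import *
o=readout.get_obs();p=o["tcp_pos"];a=o["ee_rot"][2]
u=np.array([-np.cos(a),-np.sin(a),0]);v=np.array([1,0,0])*.018
S=imaging.get_image("scene");K=np.array([[S["fx"],0,S["cx"]],[0,S["fy"],S["cy"]],[0,0,1]])
def pr(P): return (cv2.projectPoints(np.float64(P),cv2.Rodrigues(S["R"])[0],S["t"],K,S["D"])[0].reshape(-1,2)-[150,100]+.5)*4-.5
q=p.copy();q[2]-=.007
for n,l,h in(("panel bot",-.033,0),("panel top",-.033,.03),("orange0 bot",.033,0),("orange1",.038,0),("cap",.046,0),("captop",.046,.03)): print(n,pr([q+u*l+v+[0,0,h],q+u*(l+.003)+v+[0,0,h]]).round(1).tolist())
im=S["img"]; print("row strip", [(c,im[100+66,c].tolist()) for c in range(234,274)])
```

```text
panel bot [[475.3, 280.1], [470.7, 279.9]]
panel top [[476.1, 248.5], [471.4, 248.3]]
orange0 bot [[374.6, 276.0], [370.0, 275.8]]
orange1 [[366.9, 275.6], [362.4, 275.4]]
cap [[354.8, 275.1], [350.2, 274.9]]
captop [[353.2, 243.5], [348.5, 243.3]]
row strip [(234, [26, 70, 59]), (235, [33, 73, 65]), (236, [23, 69, 60]), (237, [32, 68, 60]), (238, [20, 21, 25]), (239, [25, 28, 27]), (240, [42, 30, 22]), (241, [87, 54, 32]), (242, [106, 77, 62]), (243, [97, 98, 102]), (244, [99, 103, 104]), (245, [101, 104, 107]), (246, [94, 93, 98]), (247, [104, 104, 109]), (248, [95, 97, 102]), (249, [97, 100, 102]), (250, [96, 100, 104]), (251, [98, 99, 101]), (252, [105, 104, 99]), (253, [107, 105, 100]), (254, [108, 106, 99]), (255, [107, 105, 100]), (256, [109, 105, 102]), (257, [108, 104, 99]), (258, [102, 99, 94]), (259, [89, 89, 88]), (260, [85, 88, 91]), (261, [83, 85, 87]), (262, [85, 86, 90]), (263, [86, 88, 91]), (264, [92, 96, 99]), (265, [100, 105, 108]), (266, [112, 115, 119]), (267, [101, 109, 112]), (268, [87, 123, 117]), (269, [53, 147, 129]), (270, [53, 148, 128]), (271, [49, 145, 126]), (272, [52, 148, 128]), (273, [51, 147, 128])]
```

```bash
python3 -c "
from h import *
print(readout.get_obs()['tcp_pos'])
go(.5285,-.121,.036,1.488)"
```

```text
[ 0.52844852 -0.12155323  0.13076531]
t 5.4 linear [0.0014 0.     0.2369] turn 0.0001 rows 1.5162710787343667 0.0007347617467041937
```

```bash
python3 -m handwheel '[{"linear":[0.0015,0,0.07],"turn":0,"hand":0.3},{"linear":[0.0015,0,0.13],"turn":0,"hand":0.3},{"linear":[0.0015,0,0.16],"turn":0,"hand":0.3},{"linear":[0.0015,0,0.18],"turn":0,"hand":0.3},{"linear":[0.0015,0,0.195],"turn":0,"hand":0.3},{"linear":[0.0015,0,0.21],"turn":0,"hand":0.3},{"linear":[0.0015,0,0.222],"turn":0,"hand":0.3},{"linear":[0.0015,0,0.23],"turn":0,"hand":0.3},{"linear":[0.0015,0,0.235],"turn":0,"hand":0.3},{"linear":[0.0015,0,0.235],"turn":0,"hand":0.3}]'
```

```text
time_s: 6.65
tcp_pos: [0.5287, -0.1215, 0.0365]
ee_rot: [-3.141, -0.0, 1.488]
force: [-0.8, 0.2, -1.1]
grip_width: 0.384
grasp_force: 25.0
```

```bash
python3 -m handwheel '[{"linear":[0,0,0.004],"turn":0,"hand":0.3},{"linear":[0,0,0.007],"turn":0,"hand":0.3},{"linear":[0,0,0.007],"turn":0,"hand":0.3}]'
```

```text
time_s: 7.02
tcp_pos: [0.5288, -0.1215, 0.0339]
ee_rot: [3.141, 0.0, 1.488]
force: [-0.2, -0.6, -1.5]
grip_width: 0.384
grasp_force: 25.0
```

```bash
python3 -m handwheel '[{"linear":[0,0,0.0025],"turn":0,"hand":0.3},{"linear":[0,0,0.0025],"turn":0,"hand":0.3}]'
python3 - <<'E'
from h import *
print(readout.get_obs()['force'])
E
```

```text
time_s: 7.28
tcp_pos: [0.5289, -0.1216, 0.0339]
ee_rot: [3.141, 0.0, 1.488]
force: [-2.0, 1.3, 7.5]
grip_width: 0.385
grasp_force: 25.0
[-2.01931159  1.26568232  7.50949151]
```

Seated on the bed (7.5 N). Releasing, rising, and looking.

```bash
python3 -m handwheel '[{"linear":[0,0,-0.002],"turn":0,"hand":0.75},{"linear":[0,0,-0.002],"turn":0,"hand":0.75},{"linear":[0,0,-0.002],"turn":0,"hand":0.75},{"linear":[0,0,-0.05],"turn":0,"hand":0.75},{"linear":[0,0,-0.18],"turn":0,"hand":0.75},{"linear":[0,0,-0.32],"turn":0,"hand":0.75},{"linear":[-0.3,0,-0.32],"turn":0,"hand":0},{"linear":[-0.55,0,-0.32],"turn":0,"hand":0},{"linear":[-0.55,0,-0.32],"turn":0,"hand":0},{"linear":[-0.55,0,-0.32],"turn":0,"hand":0},{"linear":[-0.55,0,-0.32],"turn":0,"hand":0}]'
python3 - <<'E'
from h import *
go(.511,-.343,.112,1.488)
f=3800
S=imaging.get_image("scene");T=imaging.get_image("top")
im=np.hstack([rect(T,.057,.47,.59,-.2,-.06,f)[:,:],rect(S,.057,.47,.59,-.2,-.06,f)]);im=cv2.resize(im,None,fx=.75,fy=.75);print(im.shape); cv2.imwrite("pics/n4.png",im)
E
```

```text
time_s: 8.65
tcp_pos: [0.5098, -0.3434, 0.1602]
ee_rot: [-3.141, 0.0, 1.484]
force: [-0.2, 0.7, -0.0]
grip_width: 0.26
grasp_force: 0.0
t 8.65 linear [0.0011 0.003  0.1205] turn -0.0025 rows 0.7715475959673147 0.02104656472699057
(342, 800, 3)
```

View pics/n4.png

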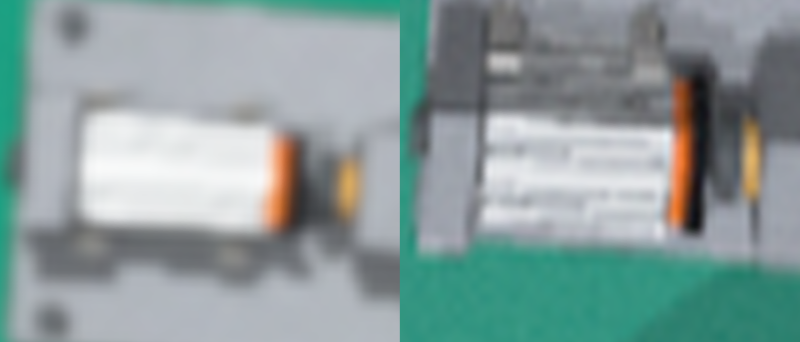

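The case lies flat and square between the guides, grey end just clear of the end stop (col 75) and cap facing the plunger (col 300–340). Pressing the pedal.

```bash
python3 -m handwheel '[{"linear":[0,0.002,0.08],"turn":0,"hand":0},{"linear":[0,0.002,0.12],"turn":0,"hand":0},{"linear":[0,0.002,0.13],"turn":0,"hand":0},{"linear":[-0.002,0.002,0.15],"turn":0,"hand":0},{"linear":[-0.004,0.002,0.17],"turn":0,"hand":0},{"linear":[-0.008,0.002,0.185],"turn":0,"hand":0},{"linear":[-0.01,0.002,0.195],"turn":0,"hand":0},{"linear":[-0.01,0.002,0.2],"turn":0,"hand":0},{"linear":[-0.01,0.002,0.2],"turn":0,"hand":0}]'
```

```text
time_s: 9.88
tcp_pos: [0.5112, -0.3434, 0.0823]
ee_rot: [3.141, -0.002, 1.488]
force: [-2.6, 5.6, 10.7]
grip_width: 0.004
grasp_force: 4.7
```

```bash
python3 -m handwheel '[{"linear":[0,0,0.004],"turn":0,"hand":0},{"linear":[0,0,0.008],"turn":0,"hand":0},{"linear":[0,0,0.012],"turn":0,"hand":0},{"linear":[0,0,0.012],"turn":0,"hand":0}]'
```

```text
time_s: 10.38
tcp_pos: [0.5113, -0.3437, 0.0786]
ee_rot: [3.14, -0.001, 1.488]
force: [-4.8, 7.8, 16.4]
grip_width: 0.006
grasp_force: 7.9
```

```bash
python3 -m handwheel '[{"linear":[0,0,0.004],"turn":0,"hand":0},{"linear":[0,0,0.007],"turn":0,"hand":0},{"linear":[0,0,0.007],"turn":0,"hand":0}]'
```

```text
time_s: 10.75
tcp_pos: [0.5114, -0.3438, 0.0782]
ee_rot: [3.14, 0.0, 1.488]
force: [-8.4, 11.5, 30.9]
grip_width: 0.004
grasp_force: 14.7
```

The force climbed sharply at z=0.078 m, so the pedal is at its stop. Letting it up and checking the cap.

```bash
python3 -m handwheel '[{"linear":[0,0,-0.02],"turn":0,"hand":0},{"linear":[0,0,-0.05],"turn":0,"hand":0},{"linear":[0,0,-0.08],"turn":0,"hand":0},{"linear":[0,0,-0.12],"turn":0,"hand":0},{"linear":[0,0,-0.2],"turn":0,"hand":0.3},{"linear":[0,0,-0.22],"turn":0,"hand":0.75},{"linear":[0,0,-0.22],"turn":0,"hand":0.75}]'
python3 - <<'E'
from h import *
go(.5285,-.121,.16,1.488)
f=3800
S=imaging.get_image("scene");T=imaging.get_image("top")
a=np.hstack([rect(T,.057,.47,.59,-.2,-.06,f)[:,:],rect(S,.057,.47,.59,-.2,-.06,f)]);a=cv2.resize(a,None,fx=.75,fy=.75)
b=cv2.resize(S["img"][120:220,150:350,::-1],(500,250));b=cv2.copyMakeBorder(b,0,0,0,300,0)
cv2.imwrite("pics/n5.png",np.vstack([a,b]))
E
```

```text
time_s: 11.62
tcp_pos: [0.5111, -0.3453, 0.1615]
ee_rot: [3.141, 0.001, 1.487]
force: [0.4, 0.3, -0.1]
grip_width: 0.28
grasp_force: 0.0
t 11.62 linear [ 0.5625 -0.0033  0.0037] turn -0.0004 rows 3.5999490764007045 0.0031924900665922283
```

View pics/n5.png

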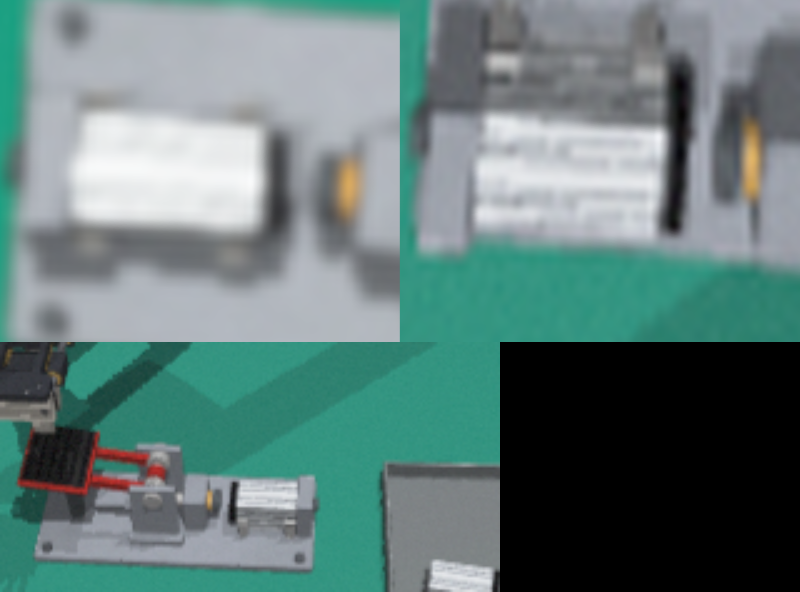

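No orange shows any more, so the cap is home; the case rests against the end stop, and the plunger and pedal are back. Going back to grasp it.

```bash
python3 -m handwheel '[{"linear":[0.563,-0.003,0],"turn":0,"hand":0.75},{"linear":[0.563,-0.003,0],"turn":0,"hand":0.75},{"linear":[0.563,-0.003,0],"turn":0,"hand":0.75},{"linear":[0.563,-0.003,0],"turn":0,"hand":0.75},{"linear":[0.563,-0.003,0],"turn":0,"hand":0.75},{"linear":[0.563,-0.003,0.1],"turn":0,"hand":0.75},{"linear":[0.563,-0.003,0.2],"turn":0,"hand":0.75},{"linear":[0.563,-0.003,0.27],"turn":0,"hand":0.75},{"linear":[0.563,-0.003,0.3],"turn":0,"hand":0.75},{"linear":[0.563,-0.003,0.313],"turn":0,"hand":0.75},{"linear":[0.563,-0.003,0.313],"turn":0,"hand":0.75}]'
```

```text
time_s: 13.1
tcp_pos: [0.5289, -0.1208, 0.0364]
ee_rot: [3.141, 0.0, 1.487]
force: [0.6, 0.3, 0.2]
grip_width: 0.748
grasp_force: 0.0
```

```bash
python3 -m handwheel '[{"linear":[0,0,0],"turn":0,"hand":0.3},{"linear":[0,0,0],"turn":0,"hand":0.3},{"linear":[0,0,0],"turn":0,"hand":0.3},{"linear":[0,0,0],"turn":0,"hand":0.3},{"linear":[0,0,-0.04],"turn":0,"hand":0.3},{"linear":[0,0,-0.1],"turn":0,"hand":0.3},{"linear":[0,0,-0.2],"turn":0,"hand":0.3},{"linear":[0,0,-0.25],"turn":0,"hand":0.3}]' 25
python3 -c "
from h import *
go(.514,.088,.014,1.52)"
```

```text
time_s: 14.1
tcp_pos: [0.5294, -0.1205, 0.1392]
ee_rot: [3.138, 0.001, 1.488]
force: [-0.1, -0.4, -1.3]
grip_width: 0.387
grasp_force: 25.0
t 14.1 linear [ 0.5162 -0.0816  0.3129] turn -0.0206 rows 3.8987031634818226 0.17295339332898915
```

```bash
python3 -m handwheel '[{"linear":[0.516,0.082,0],"turn":-0.02,"hand":0.3},{"linear":[0.516,-0.082,0],"turn":-0.02,"hand":0.3},{"linear":[0.516,-0.082,0],"turn":-0.02,"hand":0.3},{"linear":[0.516,-0.082,0],"turn":-0.02,"hand":0.3},{"linear":[0.516,-0.082,0],"turn":-0.02,"hand":0.3},{"linear":[0.516,-0.082,0],"turn":-0.02,"hand":0.3}]'
python3 -c "
from h import *
go(.514,.088,.016,1.52)"
```

```text
time_s: 14.85
tcp_pos: [0.5132, 0.0877, 0.1366]
ee_rot: [3.141, 0.0, 1.519]
force: [-0.2, 0.0, -1.5]
grip_width: 0.386
grasp_force: 25.0
t 14.85 linear [0.001  0.0019 0.3016] turn -0.0004 rows 1.9304260332323584 0.0037605533298350194
```

```bash
python3 -m handwheel '[{"linear":[0,0,0.1],"turn":0,"hand":0.3},{"linear":[0,0,0.18],"turn":0,"hand":0.3},{"linear":[0,0,0.24],"turn":0,"hand":0.3},{"linear":[0,0,0.28],"turn":0,"hand":0.3},{"linear":[0,0,0.295],"turn":0,"hand":0.3},{"linear":[0,0,0.302],"turn":0,"hand":0.3},{"linear":[0,0,0.307],"turn":0,"hand":0.3},{"linear":[0,0,0.307],"turn":0,"hand":0.3}]'
```

```text
time_s: 15.85
tcp_pos: [0.5133, 0.0882, 0.0137]
ee_rot: [3.141, -0.0, 1.519]
force: [-0.3, -0.1, -2.0]
grip_width: 0.387
grasp_force: 25.0
```

```bash
python3 -m handwheel '[{"linear":[0,0,0.002],"turn":0,"hand":0.3},{"linear":[0,0,0.002],"turn":0,"hand":0.3}]'
```

```text
time_s: 16.1
tcp_pos: [0.5134, 0.0882, 0.0133]
ee_rot: [3.14, -0.0, 1.519]
force: [-1.7, -0.5, 5.9]
grip_width: 0.387
grasp_force: 25.0
```

```bash
python3 -m handwheel '[{"linear":[0,0,-0.002],"turn":0,"hand":0.55},{"linear":[0,0,-0.002],"turn":0,"hand":0.55},{"linear":[0,0,-0.002],"turn":0,"hand":0.55},{"linear":[0,0,-0.05],"turn":0,"hand":0.55},{"linear":[0,0,-0.2],"turn":0,"hand":0.55},{"linear":[0,0,-0.4],"turn":0,"hand":0.55},{"linear":[-0.3,0.3,-0.5],"turn":0,"hand":0.55},{"linear":[-0.5,0.3,-0.5],"turn":0,"hand":0.55},{"linear":[-0.8,0.3,-0.5],"turn":0,"hand":0.55},{"linear":[-0.8,0.3,-0.5],"turn":0,"hand":0.55},{"linear":[-0.8,0.3,-0.5],"turn":0,"hand":0.55},{"linear":[-0.8,0.3,-0.5],"turn":0,"hand":0.55}]'
python3 - <<'E'
from h import *
S=imaging.get_image("scene")
cv2.imwrite("pics/f6.png",cv2.resize(S["img"][110:250,150:450,::-1],(780,364),interpolation=cv2.INTER_CUBIC))
E
```

```text
time_s: 17.6
tcp_pos: [0.6162, -0.2407, 0.2123]
ee_rot: [-3.142, 0.0, 1.517]
force: [0.2, 0.4, 0.1]
grip_width: 0.546
grasp_force: 0.0
```

View pics/f6.png

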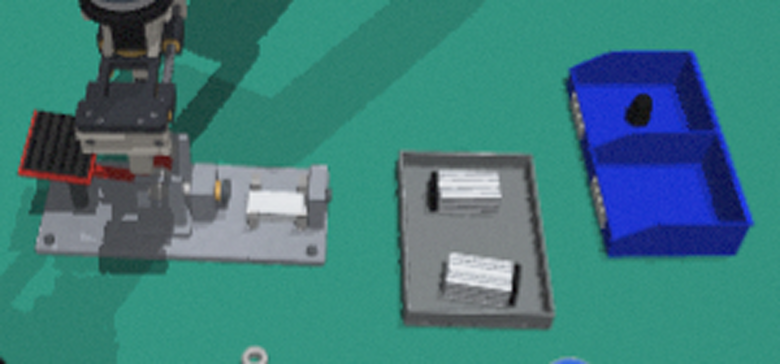

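The closed case lies flat in the empty half of the tray at about (468,190), with the finished case untouched at (480,278). The nest is empty, the pedal is up and the gripper is clear in the air.

```bash
python3 -c "
from station import env
print(env.close_job())"
```

```text
the job is handed in; nothing more can be done
None
```

I pressed the cap fully home, laid the closed case flat in the empty half of the grey tray with nothing else disturbed, and handed the job in at about 18 s; the hand-in returned no verdict.

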